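# Hang the rinsed cups to drain

## Robot

A 6-joint arm with a two-finger parallel gripper is mounted at the origin on the work surface. World frame = base frame: x ahead of the robot, y to its left, z up, the work surface at z = 0. Lengths are in m, angles in rad, forces in N, time in s.
With the tool pointing down it reaches from about 0.275 to 0.725 m from the base axis. Payload 5.6 kg.
Tool frame: the origin (TCP) lies between the finger pads; the fingertips stand 22 mm ahead of it and the grasp point (between the pads) lies 3 mm ahead of it (ctrl.nose_length is the distance from the TCP to the fingertips, in m); z points along the fingers, y is the line along which they close (so a half turn about z gives the same grasp; the last joint's range is limited). The gripper opens to 85 mm and grips with 20 to 120 N. Pads are 22 mm wide; open, the fingers measure 114 mm over their backs; the gripper's body (76 mm by 85 mm) begins 54 mm behind the grasp point. The pads swing forward as they close: fully open they stand 13 mm farther back than shut.
Start: joints at [1.626, 0.255, 0.108, 0, -1.424, -0.285], TCP at [0.125, 0.536, 0.253] pointing down, gripper open.
Joint ranges: [-2.95, 2.95], [-1.21, 1.97], [-1.09, 1.5], [-2.87, 1.71], [-2.94, -0.07], [-3.05, 3.05]. Speed limits (rad/s): [2.57, 2.57, 3.14, 3.14, 3.14, 3.14].

## Interface

Orientations are given as a unit quaternion [w, x, y, z].
In Python, from plant import ctrl, cams, order gives the robot as it stands. The module is installed in compiled form; this text tells all that it offers.
- The arm moves only by the shell command python3 -m pendant 'ROWS' [FORCE]. ROWS is JSON, a list of rows, each an object of numbers: "wx", "wy", "wz": the turn, a rotation vector about the tool's x, y, z in degrees; "tx", "ty", "tz": the shift along the tool's x, y, z in mm; "jaw": the closure in counts, from 0 (fully open) to 255 (shut). A call has 1 to 8 rows; each row is the pose to reach, as a shift and turn from the pose commanded when the call began, along the tool's axes at that moment; what a row does not reach only later rows make up. A row lasts 1/8 s, in which the tool goes at most 62.5 mm and 10.7 degrees, less where a joint would pass 70% of its speed; a pose out of reach is approached as far as the arm can. A call with a gripper value outside its range is refused whole. The fingers move at their own pace and stop on an object; FORCE is the grip in N (left out, the last holds). Time passes only in rows, so rows that repeat a pose let the fingers close. It gives the time, the measured TCP pose, the force, the opening and the grip force at its end, in the units of the state.
- ctrl.read_state(): the state, without advancing time (a new reading comes with each control period).
- cams.read_camera(name): name is "scene" or "side" or "wrist"; returns the picture (480x640x3 uint8, red, green, blue); there is no depth.
- cams.camera_params(name): a dict with "fx", "fy", "cx", "cy" (pixels), "world_to_cam" (4x4, takes a point from world to camera coordinates). Camera axes: x right, y down, z forward; pixel columns grow to the right and rows downward; lengths in m; the calibration is good to about 2 mm. A picture is of the moment at which its call begins: read the wrist's pose just before it. camera_params takes no time and is no camera call; for the wrist camera it gives the pose at the moment of the call.
- order.hand_in(): hands the job in; it is judged then, once.
The state is a dict: "t": time; "joints": joint angles; "qvel": joint speeds; "joint_efforts": joint torques, N m; "tcp_pos": TCP position; "tool_rot": TCP orientation; "force": force on the tool from outside, world axes, zero at the start; "ft_torque": the same for the moment, N m; "grip_width": finger opening in m; "gripper_force": force on a finger pad.
Only numpy, scipy, OpenCV 4.12 (cv2) and the standard library are available. Lean on these libraries where they do the work, as an engineer would, in place of code of your own. Each camera call takes 0.05 s, during which the arm holds its last target. There are 200 camera calls.

## Task

Push the drip tray of the draining rack fully home under the pegs first. Then hang the two rinsed steel cups mouth-down on the rack's slanted pegs, the tall cup on the long peg and the short cup on the short peg, each slid down until its inner floor rests on the peg's tip and not dropped, and let go of them. Leave the block, box and bottle nearby alone.

Things in the scene. Friction and masses are not known exactly. Their poses are not given: they have to be found in the camera images.
- rack: White plastic draining rack fixed to the table, 320 mm wide (its y), 200 mm deep (its x), 99 mm high without the pegs, open between the cross rail and a low strip behind. Origin at the centre of its underside on the table; its front faces -x of its own frame, roughly towards the robot. The cross rail that carries the two pegs runs along y at x = +60 mm, at 72 to 99 mm height.
- tray (a joint): How far (m) the drip tray of the rack stands out towards the front (the rack's -x): 0 is fully home against its stop under the pegs, 0.10 fully out. It slides with about 1.5 N of friction, stays where it is left and has no catch.
- tray_front (a point): Centre of the outer face of the drip tray's upright steel front panel, 24 mm above the table; the panel is 276 mm wide along the rack's y and reaches from 3 to 45 mm height. It moves with the tray, along the rack's x; fully home it lies 105 mm in front of the rack's origin.
- long_peg: The long draining peg: a fixed grey plastic rod of 38 mm diameter with its last 12 mm tapering to a blunt 16 mm tip, 145 mm long from foot to tip, standing on the rack's cross rail and leaning 32 degrees from vertical over the rack's open front: its direction foot to tip is (-0.530, 0, 0.848) in this body's axes, which are parallel to the rack's. Body origin at table height straight below the foot. The two pegs are 140 mm apart and may stand either way round.
- long_peg_foot (a point): The foot of the long peg on its axis, 90 mm above the table.
- long_peg_tip (a point): The extreme tip of the long peg on its axis, 145 mm from the foot; the inner floor of the hung cup rests on it.
- long_peg_seat (a point): The point on the long peg's axis 87 mm from the foot, where the centre of the tall cup lies if it sits on the tip and is coaxial with the peg; let go, it sags about 9 mm square to the peg (forward and down) until its wall lies on the peg.
- short_peg: The short draining peg: a fixed grey plastic rod of 38 mm diameter with its last 12 mm tapering to a blunt 16 mm tip, 115 mm long from foot to tip, standing on the rack's cross rail and leaning 32 degrees from vertical over the rack's open front: its direction foot to tip is (-0.530, 0, 0.848) in this body's axes, which are parallel to the rack's. Body origin at table height straight below the foot. The two pegs are 140 mm apart and may stand either way round.
- short_peg_foot (a point): The foot of the short peg on its axis, 90 mm above the table.
- short_peg_tip (a point): The extreme tip of the short peg on its axis, 115 mm from the foot; the inner floor of the hung cup rests on it.
- short_peg_seat (a point): The point on the short peg's axis 72 mm from the foot, where the centre of the short cup lies if it sits on the tip and is coaxial with the peg; let go, it sags about 9 mm square to the peg (forward and down) until its wall lies on the peg.
- tall_cup_mid (a point): Centre (half-way up) of the tall steel cup: a straight round cup, 62 mm outer diameter, 56 mm inner diameter, 124 mm high, wall 3 mm, closed end 4 mm thick. It starts mouth-down on the table, so the centre is at 62 mm height. Its z axis runs from the mouth to the closed end (up at the start); no handle, about 0.15 kg.
- tall_cup_floor (a point): Centre of the inner floor of the tall cup, 4 mm inside its closed end, 58 mm from the centre along z.
- tall_cup: The tall cup itself; origin at the centre of its mouth, z towards the closed end.
- short_cup_mid (a point): Centre (half-way up) of the short steel cup: a straight round cup, 62 mm outer diameter, 56 mm inner diameter, 94 mm high, wall 3 mm, closed end 4 mm thick. It starts mouth-down on the table, so the centre is at 47 mm height. Its z axis runs from the mouth to the closed end (up at the start); no handle, about 0.15 kg.
- short_cup_floor (a point): Centre of the inner floor of the short cup, 4 mm inside its closed end, 43 mm from the centre along z.
- short_cup: The short cup itself; origin at the centre of its mouth, z towards the closed end.
- tube_block: White block with eight blind holes, 80 x 130 x 55 mm, loose bystander; origin under its centre.
- kit_box: Open cardboard box, 160 x 100 x 70 mm, loose bystander; origin under its centre.
- sanitiser: Clear capped bottle, 64 mm diameter, 160 mm high, loose bystander; origin under its centre.

How it is judged:
By the outcome, as a careful person would: the job done as asked, in the order asked, and still so for the second after the job is handed in, with the robot touching nothing.
It also fails if it takes over 72 s, if anything falls off the work surface, if the arm or the gripper's body presses on something with over 40 N, if the wrist force passes 120 N, or if a joint passes its speed limit or range.

## Working session

There is one attempt and no reset: what is moved stays moved. The work goes in short steps, Python scripts to look and compute and a shell command to move; the robot and the scene stay as the last step left them, time stands still between calls to the robot, and variables do not carry over. Pictures are saved under pics/ and viewed, at most 12 in all, crops included, and the job is handed in when it is done.

```bash
mkdir -p pics; python3 - <<'E'
from plant import ctrl,cams
import cv2,numpy as np
s=ctrl.read_state();print(s['t'],s['tcp_pos'],s['tool_rot'],s['grip_width'])
ims=[]
for n in ['scene','side','wrist']:
    im=cams.read_camera(n);cv2.imwrite(f'pics/{n}0.png',im[...,::-1])
    p=cams.camera_params(n);print(n,p['fx'],p['cx'],p['cy'],np.round(np.linalg.inv(p['world_to_cam']),3).tolist())
E
```

```text
0.0 [0.12512306 0.53509306 0.25239302] [ 9.66557616e-04  9.93402732e-01 -1.14673772e-01 -5.86839202e-05] 0.08512570585014957
scene 484.3958631440334 319.81170313082373 247.49844559259606 [[0.85, 0.3, -0.433, 1.161], [0.527, -0.502, 0.686, -0.903], [-0.012, -0.811, -0.585, 0.9], [0.0, 0.0, 0.0, 1.0]]
side 436.2763900216837 313.61214298232 241.2740021075206 [[0.886, -0.275, 0.374, 0.182], [-0.464, -0.508, 0.726, -0.858], [-0.009, -0.816, -0.578, 0.814], [0.0, 0.0, 0.0, 1.0]]
wrist 403.4563936894127 319.795600543499 244.9562885142192 [[-0.227, -0.931, -0.285, 0.198], [-0.974, 0.218, 0.066, 0.519], [0.001, 0.292, -0.956, 0.373], [0.0, 0.0, 0.0, 1.0]]
```

View pics/scene0.png

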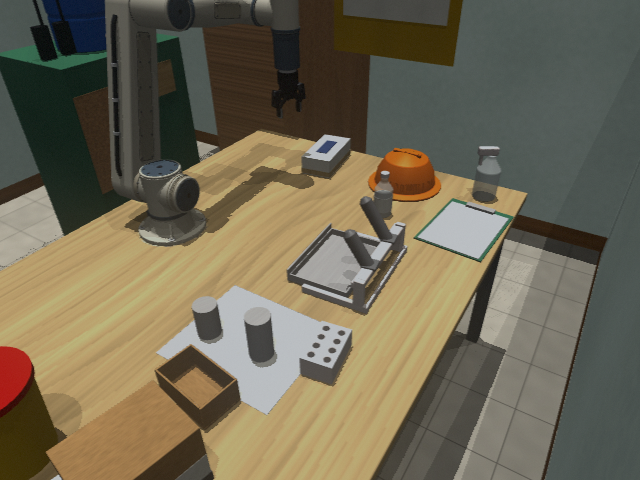

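View pics/side0.png

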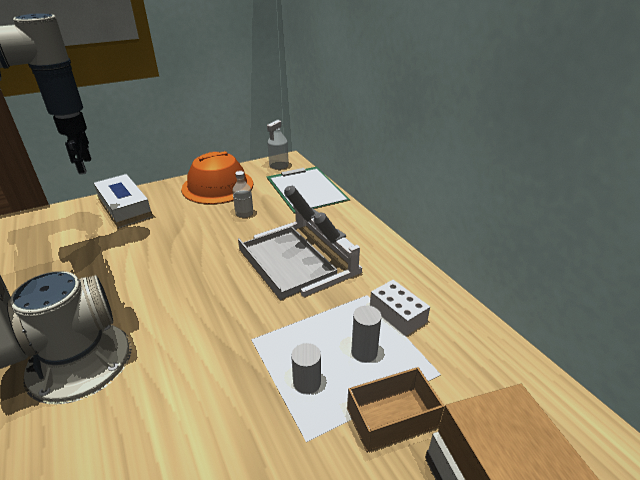

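The scene view shows the short cup at about (207,320), the tall cup at (260,335) and the rack with its tray out at (350,265), with the pegs at (358,248) and (376,218). The side view shows the short cup at (306,368), the tall cup at (366,333) and the pegs at (300,200) and (328,224). I'll enlarge the rack.

```bash
python3 - <<'E'
import cv2,numpy as np
a=cv2.imread('pics/scene0.png')[185:315,275:415];b=cv2.imread('pics/side0.png')[175:305,230:370]
c=np.hstack([cv2.resize(x,None,fx=2.8,fy=2.8,interpolation=cv2.INTER_CUBIC) for x in (a,b)])
cv2.imwrite('pics/rackcrop.png',c);print(c.shape)
E
```

```text
(364, 784, 3)
```

View pics/rackcrop.png

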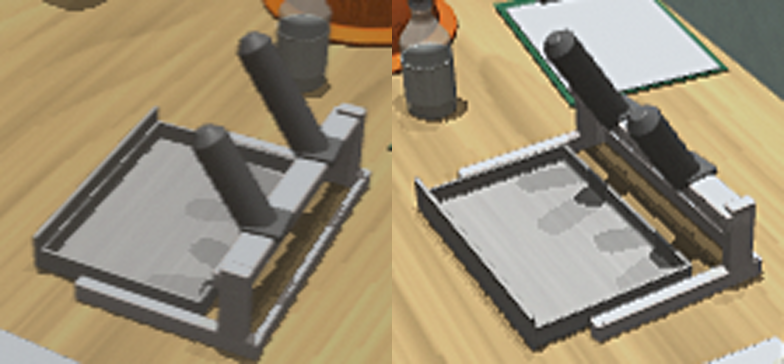

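The crop shows the long peg on the +y side. Its tip is at scene crop (253,40) and side crop (558,38). The short peg's tip is at (208,133) and (645,112). The tray panel's top corners are at (157,110)/(37,238) in scene and (418,181)/(533,325) in side. Next I triangulate these.

```bash
cat > h.py <<'E'
import numpy as np,cv2
from plant import ctrl,cams
from scipy.optimize import least_squares
from scipy.spatial.transform import Rotation as R
def P(n):
    p=cams.camera_params(n);K=np.array([[p['fx'],0,p['cx']],[0,p['fy'],p['cy']],[0,0,1]]);return K@np.array(p['world_to_cam'])[:3]
def tri(us,vs,ps=('scene','side')):
    X=cv2.triangulatePoints(P(ps[0]),P(ps[1]),np.array(us,float).reshape(2,1),np.array(vs,float).reshape(2,1)).ravel();return X[:3]/X[3]
def ray(n,uv,z,Pm=None):
    M=P(n) if Pm is None else Pm; H=np.c_[M[:,0],M[:,1],M[:,2]*z+M[:,3]];x=np.linalg.solve(H,[*uv,1]);return x[:2]/x[2]
def proj(M,X): x=M@np.r_[X,1];return x[:2]/x[2]
E
python3 - <<'E'
from h import *
sc=lambda u,v:(275+u/2.8,185+v/2.8)
sd=lambda u,v:(230+(u-392)/2.8,175+v/2.8)
pts={'Ltip':(sc(253,40),sd(558,38),(-.0169,.07,.213)),'Stip':(sc(208,133),sd(645,112),(-.001,-.07,.1875)),
'trayL':(sc(157,110),sd(418,181),(-.105,.138,.045)),'trayR':(sc(37,238),sd(533,325),(-.105,-.138,.045))}
for k,(a,b,_) in pts.items(): print(k,np.round(tri(a,b),4))
A,B=P('scene'),P('side')
def f(q):
    c,s=np.cos(q[2]),np.sin(q[2]);r=[]
    for k,(a,b,m) in pts.items():
        x=m[0]-(q[3] if 'tray' in k else 0);X=[q[0]+c*x-s*m[1],q[1]+s*x+c*m[1],m[2]]
        r+=[*(proj(A,X)-a),*(proj(B,X)-b)]
    return r
o=least_squares(f,[.6,.1,0,.08]);print(o.x,np.degrees(o.x[2]),np.round(o.fun,1))
# cups: colour mask
for n,boxes in {'scene':[(180,285,235,350),(235,300,285,370)],'side':[(280,335,335,400),(340,295,395,370)]}.items():
    im=cv2.imread(f'pics/{n}0.png')
    for (x0,y0,x1,y1) in boxes:
        c=im[y0:y1,x0:x1].astype(int);m=((c.max(2)<165)&(c.max(2)-c.min(2)<25)).astype(np.uint8)
        k,l,st,ce=cv2.connectedComponentsWithStats(m);i=1+np.argmax(st[1:,4]);print(n,st[i][:5]+[x0,y0,0,0,0],ce[i]+[x0,y0])
E
python3 - <<'E'
import cv2,numpy as np
a=cv2.imread('pics/scene0.png')[285:375,180:290];b=cv2.imread('pics/side0.png')[300:400,280:390]
c=np.hstack([cv2.resize(x,(396,360),interpolation=cv2.INTER_CUBIC) for x in (a,b)])
cv2.imwrite('pics/cupcrop.png',c)
E
```

```text
Ltip [0.6356 0.1727 0.2079]
Stip [0.6624 0.0319 0.186 ]
trayL [0.4858 0.2354 0.0383]
trayR [ 0.5027 -0.0353  0.0361]
[0.6580191  0.10133534 0.05981735 0.05816879] 3.4272815182079968 [ 0.  -0.9  0.6 -1.6 -0.5 -0.5 -0.3 -0.4 -0.7 -0.5  0.7 -1.2 -2.6  1.
  1.1 -1.9]
scene [192 302  31  42 820] [208.3695122  325.20243902]
scene [ 244  313   33   55 1159] [260.41156169 343.22346851]
side [291 355  36  40 914] [308.06892779 377.96717724]
side [ 351  295   44   68 1510] [370.41854305 334.22781457]
```

View pics/cupcrop.png

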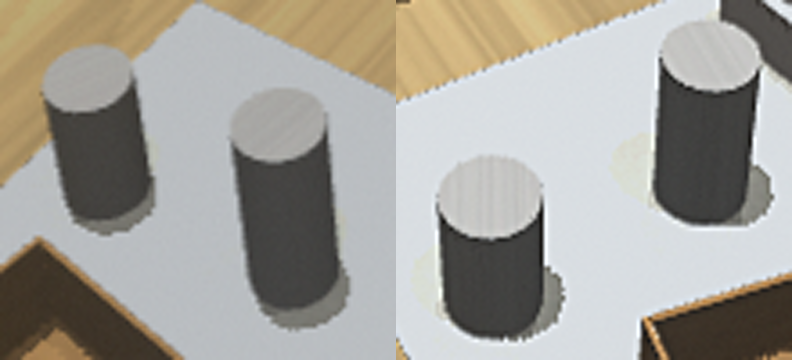

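In the crop the cup tops are centred, in full-picture pixels, at scene (204.7,304.5) for the short cup and (257.5,316.2) for the tall one. In the side view they are at (306.4,354.7) and (366.9,315.6). Next I compute the cup positions and the first move.

```bash
cat >> h.py <<'E'
RK=np.array([.658,.1013]);YAW=np.radians(3.43)
def rk(x,y,z): c,s=np.cos(YAW),np.sin(YAW);return np.array([RK[0]+c*x-s*y,RK[1]+s*x+c*y,z])
def tool(yaw,tilt):
    x=np.array([np.cos(yaw),np.sin(yaw),0]);z=np.array([0,0,-1.]);return R.from_matrix(np.c_[x,np.cross(z,x),z])*R.from_rotvec([0,np.radians(tilt),0])
def cur():
    s=ctrl.read_state();q=s['tool_rot'];return s,np.array(s['tcp_pos']),R.from_quat([q[1],q[2],q[3],q[0]])
def go(pos,rot,say=''):
    s,p,r=cur();d=r.inv().apply(np.array(pos)-p)*1000;w=np.degrees((r.inv()*rot).as_rotvec())
    print(say,'t',round(s['t'],2),'tcp',np.round(p,4),'txyz',np.round(d,1),'w',np.round(w,1),'F',np.round(s['force'],1))
E
python3 - <<'E'
from h import *
for n,a,b,z in [('short',(204.7,304.5),(306.4,354.7),.094),('tall',(257.5,316.2),(366.9,315.6),.124)]:
    print(n,tri(a,b),ray('scene',a,z),ray('side',b,z))
T=tool(YAW,30);zt=T.apply([0,0,1])
tip=rk(-.163-.05,0,.022);go(tip-zt*.022,T,'prepush')
tip=rk(-.163-.05,0,.15);go(tip-zt*.022,T,'above')
E
```

```text
short [ 0.44557219 -0.30647063  0.09211301] [ 0.44637543 -0.3060285 ] [ 0.44455755 -0.3101713 ]
tall [ 0.6029312  -0.29413385  0.12089742] [ 0.6046013  -0.29509084] [ 0.60051776 -0.29847721]
prepush t 0.15 tcp [0.1252 0.5352 0.2526] txyz [403.  364.8 212.1] w [  4.4  29.8 -16.2] F [-0.3  0.   0.7]
above t 0.15 tcp [0.1252 0.5352 0.2526] txyz [403.  365.   84.1] w [  4.4  29.8 -16.2] F [-0.3  0.   0.7]
```

```bash
python3 -m pendant '[{"tx":403,"ty":365,"tz":84,"wx":4.4,"wy":29.8,"wz":-16.2,"jaw":255},{"tx":403,"ty":365,"tz":84,"wx":4.4,"wy":29.8,"wz":-16.2,"jaw":255},{"tx":403,"ty":365,"tz":84,"wx":4.4,"wy":29.8,"wz":-16.2,"jaw":255},{"tx":403,"ty":365,"tz":84,"wx":4.4,"wy":29.8,"wz":-16.2,"jaw":255},{"tx":403,"ty":365,"tz":84,"wx":4.4,"wy":29.8,"wz":-16.2,"jaw":255},{"tx":403,"ty":365,"tz":84,"wx":4.4,"wy":29.8,"wz":-16.2,"jaw":255},{"tx":403,"ty":365,"tz":84,"wx":4.4,"wy":29.8,"wz":-16.2,"jaw":255},{"tx":403,"ty":365,"tz":84,"wx":4.4,"wy":29.8,"wz":-16.2,"jaw":255}]'
python3 - <<'E'
from h import *
T=tool(YAW,30);zt=T.apply([0,0,1])
for x in (-.213,-.17): go(rk(x,0,.022)-zt*.022,T,f'push{x}')
E
```

```text
t: 1.15
tcp_pos: [0.4047, 0.1309, 0.1776]
tool_rot: [-0.009, 0.965, 0.029, 0.259]
force: [1.8, 2.0, -0.6]
grip_width: 0.0001
gripper_force: 0.0
push-0.213 t 1.15 tcp [0.4047 0.1309 0.1776] txyz [-45.   45.  131.7] w [-0.1 -0.1  0. ] F [ 1.8  2.  -0.6]
push-0.17 t 1.15 tcp [0.4047 0.1309 0.1776] txyz [ -7.8  45.  153.2] w [-0.1 -0.1  0. ] F [ 1.8  2.  -0.6]
```

```bash
python3 -m pendant '[{"tx":-22,"ty":22,"tz":60},{"tx":-45,"ty":45,"tz":115},{"tx":-45,"ty":45,"tz":131},{"tx":-45,"ty":45,"tz":131}]'
python3 - <<'E'
from h import *
T=tool(YAW,30);zt=T.apply([0,0,1])
for x in (-.213,-.17,-.11,-.10): go(rk(x,0,.022)-zt*.022,T,f'push{x}')
E
```

```text
push-0.213 t 1.15 tcp [0.4047 0.1309 0.1776] txyz [-45.   45.  131.7] w [-0.1 -0.1  0. ] F [ 1.8  2.  -0.6]
push-0.17 t 1.15 tcp [0.4047 0.1309 0.1776] txyz [ -7.8  45.  153.2] w [-0.1 -0.1  0. ] F [ 1.8  2.  -0.6]
push-0.11 t 1.15 tcp [0.4047 0.1309 0.1776] txyz [ 44.2  45.1 183.3] w [-0.1 -0.1  0. ] F [ 1.8  2.  -0.6]
push-0.1 t 1.15 tcp [0.4047 0.1309 0.1776] txyz [ 52.8  45.1 188.3] w [-0.1 -0.1  0. ] F [ 1.8  2.  -0.6]$[0]: bad value
```

```bash
python3 -m pendant '[{"wx":0,"wy":0,"wz":0,"tx":-22,"ty":22,"tz":60,"jaw":255},{"wx":0,"wy":0,"wz":0,"tx":-45,"ty":45,"tz":115,"jaw":255},{"wx":0,"wy":0,"wz":0,"tx":-45,"ty":45,"tz":131,"jaw":255},{"wx":0,"wy":0,"wz":0,"tx":-45,"ty":45,"tz":131,"jaw":255}]'
python3 - <<'E'
from h import *
T=tool(YAW,30);zt=T.apply([0,0,1])
for x in (-.213,-.17,-.11,-.10): go(rk(x,0,.022)-zt*.022,T,f'push{x}')
E
```

```text
t: 1.65
tcp_pos: [0.4547, 0.0936, 0.081]
tool_rot: [-0.004, 0.973, 0.027, 0.229]
force: [0.4, -0.8, 0.5]
grip_width: 0.0001
gripper_force: 0.0
push-0.213 t 1.65 tcp [0.4547 0.0936 0.081 ] txyz [-36.3   4.4  26.6] w [ 0.4  3.5 -0.2] F [ 0.4 -0.8  0.5]
push-0.17 t 1.65 tcp [0.4547 0.0936 0.081 ] txyz [ 2.2  4.2 45.8] w [ 0.4  3.5 -0.2] F [ 0.4 -0.8  0.5]
push-0.11 t 1.65 tcp [0.4547 0.0936 0.081 ] txyz [55.9  3.9 72.6] w [ 0.4  3.5 -0.2] F [ 0.4 -0.8  0.5]
push-0.1 t 1.65 tcp [0.4547 0.0936 0.081 ] txyz [64.9  3.8 77. ] w [ 0.4  3.5 -0.2] F [ 0.4 -0.8  0.5]
```

```bash
python3 - <<'E'
from h import *
print(np.round(ctrl.read_state()['joints'],3))
T=tool(YAW,15);zt=T.apply([0,0,1])
for x in (-.185,-.11,-.10): go(rk(x,0,.022)-zt*.022,T,f'push{x}')
E
```

```text
[ 0.452 -0.014 -1.088  1.21  -0.19   0.009]
push-0.185 t 1.65 tcp [0.4547 0.0936 0.081 ] txyz [-5.5  4.3 39.5] w [  0.3 -11.5  -0.2] F [ 0.4 -0.8  0.5]
push-0.11 t 1.65 tcp [0.4547 0.0936 0.081 ] txyz [61.6  3.9 73. ] w [  0.3 -11.5  -0.2] F [ 0.4 -0.8  0.5]
push-0.1 t 1.65 tcp [0.4547 0.0936 0.081 ] txyz [70.6  3.8 77.4] w [  0.3 -11.5  -0.2] F [ 0.4 -0.8  0.5]
```

```bash
python3 -m pendant '[{"wx":0,"wy":-6,"wz":0,"tx":-25,"ty":4,"tz":0,"jaw":255},{"wx":0,"wy":-11.5,"wz":0,"tx":-20,"ty":4,"tz":15,"jaw":255},{"wx":0,"wy":-11.5,"wz":0,"tx":-10,"ty":4,"tz":37,"jaw":255},{"wx":0,"wy":-11.5,"wz":0,"tx":-7,"ty":4,"tz":39,"jaw":255},{"wx":0,"wy":-11.5,"wz":0,"tx":-7,"ty":4,"tz":39,"jaw":255}]'
python3 - <<'E'
from h import *
print(np.round(ctrl.read_state()['joints'],3))
T=tool(YAW,15);zt=T.apply([0,0,1])
for x in (-.185,-.11,-.10): go(rk(x,0,.022)-zt*.022,T,f'push{x}')
cv2.imwrite('pics/s1.png',cams.read_camera('side')[150:330,200:400,::-1])
E
```

```text
t: 2.28
tcp_pos: [0.4656, 0.0934, 0.0445]
tool_rot: [-0.003, 0.991, 0.03, 0.132]
force: [-1.1, 0.7, -0.2]
grip_width: 0.0001
gripper_force: 0.0
[ 0.618  0.15  -0.777  0.334 -0.441  0.725]
push-0.185 t 2.27 tcp [0.4656 0.0934 0.0445] txyz [1.5 3.6 1.7] w [ 0.1 -0.1  0. ] F [-1.1  0.7 -0.2]
push-0.11 t 2.27 tcp [0.4656 0.0934 0.0445] txyz [73.9  3.6 21.3] w [ 0.1 -0.1  0. ] F [-1.1  0.7 -0.2]
push-0.1 t 2.27 tcp [0.4656 0.0934 0.0445] txyz [83.5  3.6 23.9] w [ 0.1 -0.1  0. ] F [-1.1  0.7 -0.2]
```

```bash
python3 -m pendant '[{"wx":0,"wy":0,"wz":0,"tx":15,"ty":3,"tz":4,"jaw":255},{"wx":0,"wy":0,"wz":0,"tx":25,"ty":3,"tz":7,"jaw":255},{"wx":0,"wy":0,"wz":0,"tx":35,"ty":3,"tz":9,"jaw":255},{"wx":0,"wy":0,"wz":0,"tx":45,"ty":3,"tz":12,"jaw":255},{"wx":0,"wy":0,"wz":0,"tx":54,"ty":3,"tz":15,"jaw":255}]'
python3 - <<'E'
from h import *
T=tool(YAW,15);zt=T.apply([0,0,1])
for x in (-.115,-.11): go(rk(x,0,.022)-zt*.022,T,f'push{x}')
E
```

```text
t: 2.95
tcp_pos: [0.5229, 0.0923, 0.0442]
tool_rot: [-0.002, 0.991, 0.029, 0.132]
force: [-2.1, 0.4, 1.1]
grip_width: 0.0
gripper_force: 0.9
push-0.115 t 2.95 tcp [0.5229 0.0923 0.0442] txyz [14.  -0.9  4.8] w [ 0.2 -0.2 -0.1] F [-2.1  0.4  1.1]
push-0.11 t 2.95 tcp [0.5229 0.0923 0.0442] txyz [18.8 -0.9  6.1] w [ 0.2 -0.2 -0.1] F [-2.1  0.4  1.1]
```

```bash
python3 -m pendant '[{"wx":0,"wy":0,"wz":0,"tx":4,"ty":0,"tz":1,"jaw":255},{"wx":0,"wy":0,"wz":0,"tx":8,"ty":0,"tz":2,"jaw":255},{"wx":0,"wy":0,"wz":0,"tx":8,"ty":0,"tz":2,"jaw":255}]'; python3 -m pendant '[{"wx":0,"wy":0,"wz":0,"tx":2,"ty":0,"tz":0.5,"jaw":255},{"wx":0,"wy":0,"wz":0,"tx":4,"ty":0,"tz":1,"jaw":255},{"wx":0,"wy":0,"wz":0,"tx":4,"ty":0,"tz":1,"jaw":255}]'
```

```text
t: 3.32
tcp_pos: [0.5299, 0.0926, 0.0439]
tool_rot: [-0.002, 0.991, 0.029, 0.131]
force: [-3.8, 0.7, 1.9]
grip_width: 0.0003
gripper_force: 1.5
t: 3.7
tcp_pos: [0.5306, 0.0919, 0.0431]
tool_rot: [-0.001, 0.991, 0.028, 0.129]
force: [-22.2, 5.6, 14.6]
grip_width: -0.0
gripper_force: 10.8
```

```bash
python3 -m pendant '[{"wx":0,"wy":0,"wz":0,"tx":-50,"ty":0,"tz":-15,"jaw":255},{"wx":0,"wy":-5,"wz":0,"tx":-90,"ty":10,"tz":-65,"jaw":120},{"wx":0,"wy":-15,"wz":0,"tx":-90,"ty":60,"tz":-120,"jaw":0},{"wx":0,"wy":-15,"wz":0,"tx":-90,"ty":110,"tz":-160,"jaw":0}]'
python3 - <<'E'
from h import *
im=cams.read_camera('side');cv2.imwrite('pics/s2.png',cv2.resize(im[150:310,200:440,::-1],None,fx=3.2,fy=3.2))
for n,q in [('block',[(371,285),(392,279),(428,310),(408,322)])]: print(n,[np.round(ray('side',p,.055),3) for p in q])
print('box',[np.round(ray('side',p,.07),3) for p in [(348,393),(418,370),(443,405),(364,433)]])
T=tool(0,0); go([.56,-.295,.26],T,'look')
print(np.round(ctrl.read_state()['joints'],3))
E
```

```text
t: 4.2
tcp_pos: [0.4177, -0.0032, 0.1593]
tool_rot: [0.001, 1.0, 0.031, 0.001]
force: [1.4, -1.3, -0.1]
grip_width: 0.0544
gripper_force: 0.0
block [array([ 0.714, -0.153]), array([ 0.777, -0.16 ]), array([ 0.785, -0.297]), array([ 0.717, -0.306])]
box [array([ 0.483, -0.416]), array([ 0.64 , -0.437]), array([ 0.63 , -0.525]), array([ 0.464, -0.502])]
look t 4.25 tcp [ 0.4191 -0.0075  0.1646] txyz [124.4 295.7 -93.5] w [ 0.1 -0.5  3.4] F [ 0.5 -6.1  6.3]
[ 0.364  0.04  -0.384  0.006 -1.14   1.264]
```

View pics/s2.png

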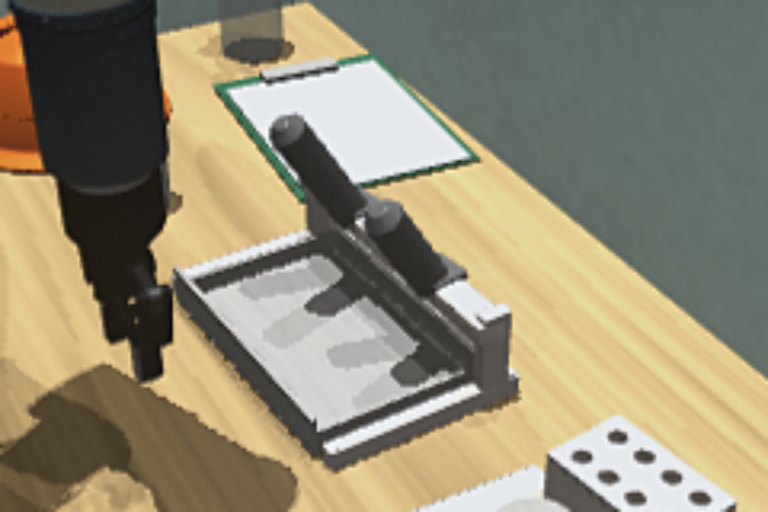

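The tray's front panel is now flush with the rails' front ends, so it is home. The pegs are at (290,130) and (385,215) in the crop. I go to the tall cup next and look at it with the wrist camera.

```bash
python3 -m pendant '[{"wx":0,"wy":0,"wz":3.4,"tx":20,"ty":50,"tz":-50,"jaw":0},{"wx":0,"wy":0,"wz":3.4,"tx":40,"ty":105,"tz":-93,"jaw":0},{"wx":0,"wy":0,"wz":3.4,"tx":62,"ty":160,"tz":-93,"jaw":0},{"wx":0,"wy":0,"wz":3.4,"tx":85,"ty":215,"tz":-93,"jaw":0},{"wx":0,"wy":0,"wz":3.4,"tx":108,"ty":265,"tz":-93,"jaw":0},{"wx":0,"wy":0,"wz":3.4,"tx":124,"ty":296,"tz":-93,"jaw":0},{"wx":0,"wy":0,"wz":3.4,"tx":124,"ty":296,"tz":-93,"jaw":0},{"wx":0,"wy":0,"wz":3.4,"tx":124,"ty":296,"tz":-93,"jaw":0}]'
cat > w.py <<'E'
from h import *
import sys
M=P('wrist');im=cams.read_camera('wrist')
cv2.imwrite(f'pics/{sys.argv[1]}.png',im[...,::-1])
print(np.round(M,5).tolist())
g=cv2.medianBlur(cv2.cvtColor(im,cv2.COLOR_RGB2GRAY),5)
for nm,z,c in [('tall',.124,(.603,-.296)),('short',.094,(.445,-.308))]:
    u=proj(M,[*c,z]);rp=np.linalg.norm(proj(M,[c[0],c[1]+.031,z])-u)
    print(nm,'expect px',np.round(u),'r',round(rp))
E
python3 w.py w1; python3 -c "
from h import *
print(np.round(ctrl.read_state()['joints'],3));go([.603,-.296,.26],tool(0,0))"
```

```text
t: 5.25
tcp_pos: [0.5572, -0.2915, 0.2512]
tool_rot: [0.001, 1.0, -0.001, 0.001]
force: [-0.9, -0.3, 0.2]
grip_width: 0.0853
gripper_force: 0.0
[[-93.14105, -403.97915, -305.24069, 54.9752], [-457.10185, 0.36274, -117.6368, 332.48011], [-0.28956, -0.00164, -0.95716, 0.53857]]
tall expect px [328. 172.] r 51
short expect px [341. 368.] r 39
[-0.232  0.412  0.328  0.002 -1.483  1.802]
 t 5.3 tcp [ 0.5571 -0.2911  0.2517] txyz [45.9  4.8 -8.2] w [ 0.2 -0.2 -0.1] F [-0.2  0.  -0.3]
```

View pics/w1.png

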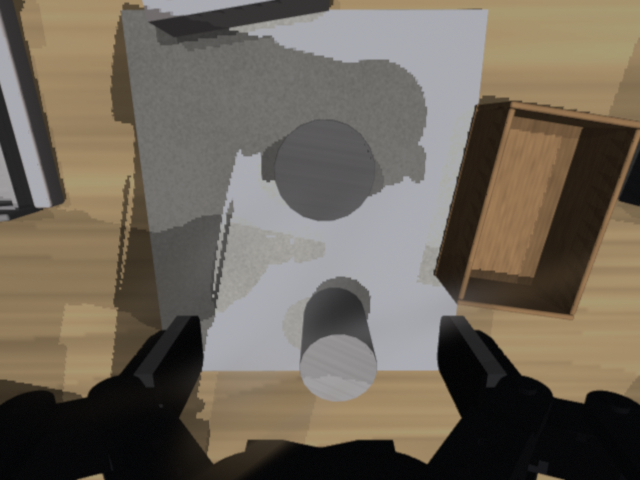

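The tall cup's rim circle is centred at (325.5,170), which gives world (0.604,-0.2945). The short cup's is at (338.5,367), which gives (0.446,-0.306). Next I grasp the tall cup.

```bash
python3 -m pendant '[{"wx":0,"wy":0,"wz":0,"tx":47,"ty":3.5,"tz":30,"jaw":0},{"wx":0,"wy":0,"wz":0,"tx":47,"ty":3.5,"tz":60,"jaw":0},{"wx":0,"wy":0,"wz":0,"tx":47,"ty":3.5,"tz":105,"jaw":0},{"wx":0,"wy":0,"wz":0,"tx":47,"ty":3.5,"tz":140,"jaw":0},{"wx":0,"wy":0,"wz":0,"tx":47,"ty":3.5,"tz":161,"jaw":0},{"wx":0,"wy":0,"wz":0,"tx":47,"ty":3.5,"tz":161,"jaw":0}]' 40
python3 -m pendant '[{"wx":0,"wy":0,"wz":0,"tx":0,"ty":0,"tz":0,"jaw":120},{"wx":0,"wy":0,"wz":0,"tx":0,"ty":0,"tz":0,"jaw":160},{"wx":0,"wy":0,"wz":0,"tx":0,"ty":0,"tz":0,"jaw":160},{"wx":0,"wy":0,"wz":0,"tx":0,"ty":0,"tz":0,"jaw":160},{"wx":0,"wy":0,"wz":0,"tx":0,"ty":0,"tz":0,"jaw":160}]' 40
```

```text
t: 6.05
tcp_pos: [0.6036, -0.2943, 0.0895]
tool_rot: [0.001, 1.0, -0.0, -0.0]
force: [0.3, 0.5, 0.8]
grip_width: 0.0851
gripper_force: 0.0
t: 6.68
tcp_pos: [0.6058, -0.2956, 0.093]
tool_rot: [0.002, 1.0, -0.0, 0.003]
force: [0.2, 2.6, 5.6]
grip_width: 0.0612
gripper_force: 43.6
```

```bash
cat > hang.py <<'E'
from h import *
U=np.array([-.53,0,.848])
def P_(s,y,dx=0,off=.029): # cup mid at s along peg (m from foot), dx shift along tool x; TCP
    u=np.array([-.5299,0,.8480]);x=np.array([.848,0,.5299]);v=np.array([.06,y,.09])+u*(s+off)+x*dx
    return rk(*v)
TH=tool(YAW,32)
E
python3 - <<'E'
from hang import *
s,p,r=cur();print(np.round(p,4),np.round(r.as_rotvec(),3))
go([.56,-.25,.30],tool(0,16),'lift');go([.50,-.05,.33],TH,'mid');go(P_(.245,.07),TH,'pre');go(P_(.217,.07),TH,'appr')
print(P_(.217,.07),P_(.087,.07),TH.apply([0,0,1]))
E
```

```text
[ 0.6058 -0.2956  0.093 ] [ 3.138e+00 -1.000e-03  1.000e-02]
lift t 6.67 tcp [ 0.6058 -0.2956  0.093 ] txyz [ -44.5  -44.8 -207.5] w [ 0.2 15.6 -0. ] F [0.2 2.6 5.6]
mid t 6.67 tcp [ 0.6058 -0.2956  0.093 ] txyz [-104.5 -244.6 -238.5] w [ 1.2 31.6 -3.3] F [0.2 2.6 5.6]
pre t 6.67 tcp [ 0.6058 -0.2956  0.093 ] txyz [ -36.  -460.8 -231.2] w [ 1.2 31.6 -3.3] F [0.2 2.6 5.6]
appr t 6.67 tcp [ 0.6058 -0.2956  0.093 ] txyz [ -21.3 -461.8 -207.4] w [ 1.2 31.6 -3.3] F [0.2 2.6 5.6]
[0.5835826  0.16696531 0.298608  ] [0.6523462  0.17108675 0.188368  ] [ 0.52896999  0.03170456 -0.8480481 ]
```

```bash
python3 -m pendant '[{"wx":0,"wy":0,"wz":0,"tx":0,"ty":0,"tz":-40,"jaw":160},{"wx":0,"wy":0,"wz":0,"tx":0,"ty":-5,"tz":-90,"jaw":160},{"wx":0,"wy":5,"wz":0,"tx":-20,"ty":-25,"tz":-140,"jaw":160},{"wx":0,"wy":12,"wz":0,"tx":-50,"ty":-50,"tz":-185,"jaw":160},{"wx":0,"wy":19,"wz":0,"tx":-75,"ty":-85,"tz":-215,"jaw":160},{"wx":0,"wy":26,"wz":-1,"tx":-95,"ty":-125,"tz":-232,"jaw":160},{"wx":1,"wy":31.6,"wz":-3,"tx":-104,"ty":-170,"tz":-238,"jaw":160},{"wx":1,"wy":31.6,"wz":-3,"tx":-104,"ty":-215,"tz":-238,"jaw":160}]'
python3 - <<'E'
from hang import *
print(np.round(ctrl.read_state()['joints'],3))
go([.52,.12,.33],TH,'mid');go(P_(.245,.07),TH,'pre');go(P_(.217,.07),TH,'appr')
E
```

```text
t: 7.68
tcp_pos: [0.498, -0.0796, 0.3289]
tool_rot: [-0.008, 0.961, 0.025, 0.275]
force: [1.7, -0.1, -1.9]
grip_width: 0.0613
gripper_force: 44.3
[ 0.21  -0.206 -0.348  0.107 -0.879  1.367]
mid t 7.67 tcp [ 0.498  -0.0796  0.3289] txyz [  27.8 -198.2   16.4] w [ 0.2  0.  -0.4] F [ 1.7 -0.1 -1.9]
pre t 7.67 tcp [ 0.498  -0.0796  0.3289] txyz [  67.1 -241.6   49.9] w [ 0.2  0.  -0.4] F [ 1.7 -0.1 -1.9]
appr t 7.67 tcp [ 0.498  -0.0796  0.3289] txyz [  67.1 -241.7   77.9] w [ 0.2  0.  -0.4] F [ 1.7 -0.1 -1.9]
```

```bash
python3 -m pendant '[{"wx":0,"wy":0,"wz":0,"tx":5,"ty":-45,"tz":5,"jaw":160},{"wx":0,"wy":0,"wz":0,"tx":15,"ty":-100,"tz":10,"jaw":160},{"wx":0,"wy":0,"wz":0,"tx":28,"ty":-155,"tz":16,"jaw":160},{"wx":0,"wy":0,"wz":0,"tx":40,"ty":-205,"tz":30,"jaw":160},{"wx":0,"wy":0,"wz":0,"tx":58,"ty":-238,"tz":45,"jaw":160},{"wx":0,"wy":0,"wz":0,"tx":67,"ty":-242,"tz":50,"jaw":160},{"wx":0,"wy":0,"wz":0,"tx":67,"ty":-242,"tz":50,"jaw":160}]'
python3 - <<'E'
from hang import *
a=cams.read_camera('scene');b=cams.read_camera('side')
for i in range(3): go(P_(.217,.07),TH,'appr')
# where cup axis projects vs peg tip estimate
s,p,r=cur();z=r.apply([0,0,1])
for n,im,x0,y0 in (('scene',a,300,80),('side',b,200,60)):
    M=P(n);print(n,'mouth px',proj(M,p+z*.091),'top px',proj(M,p-z*.033),'tip px',proj(M,rk(-.0169,.07,.213)),'foot',proj(M,rk(.06,.07,.09)))
c=np.hstack([a[90:270,290:430],b[90:270,220:360]])[...,::-1]
cv2.imwrite('pics/pre1.png',cv2.resize(c,None,fx=2.8,fy=2.8,interpolation=cv2.INTER_CUBIC))
E
```

```text
t: 8.55
tcp_pos: [0.5707, 0.1659, 0.32]
tool_rot: [-0.007, 0.962, 0.025, 0.273]
force: [0.4, -1.0, -1.9]
grip_width: 0.0616
gripper_force: 44.3
appr t 8.65 tcp [0.5703 0.1651 0.3206] txyz [-0.2 -1.2 25.7] w [ 0.2  0.2 -0.4] F [ 0.5 -1.  -1.1]
appr t 8.65 tcp [0.5703 0.1651 0.3206] txyz [-0.2 -1.2 25.7] w [ 0.2  0.2 -0.4] F [ 0.5 -1.  -1.1]
appr t 8.65 tcp [0.5703 0.1651 0.3206] txyz [-0.2 -1.2 25.7] w [ 0.2  0.2 -0.4] F [ 0.5 -1.  -1.1]
scene mouth px [359.44217475 187.68844863] top px [339.04980699 148.07572105] tip px [365.39241687 198.42180378] foot [387.83361617 241.36324174]
side mouth px [283.8651099  179.44208553] top px [259.90998747 149.48983653] tip px [289.91009472 187.01786858] foot [313.08187233 215.69501845]
```

View pics/pre1.png

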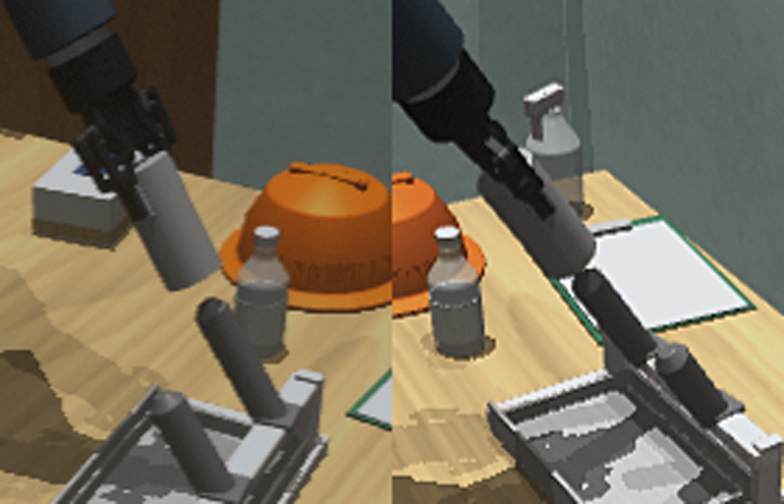

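```bash
cat > prof.py <<'E'
from hang import *
from scipy.ndimage import map_coordinates
def prof(n,im,A,B,w=14):
    M=P(n);a,b=proj(M,A),proj(M,B);d=(b-a)/np.linalg.norm(b-a);nn=np.array([-d[1],d[0]])
    t=np.linspace(0,1,25)[:,None,None];o=np.arange(-w,w+.1,1)[None,:,None]
    pts=a+t*(b-a)+o*nn;f=im.astype(float)
    ch=[map_coordinates(f[...,k],[pts[...,1],pts[...,0]],order=1) for k in range(3)]
    # world direction of nn: which of tool x / rack y it maps to, px per mm
    mid=(np.array(A)+B)/2;m0=proj(M,mid)
    gx=(proj(M,mid+TH.apply([.001,0,0]))-m0)@nn;gy=(proj(M,mid+TH.apply([0,.001,0]))-m0)@nn
    g=np.median(np.mean(ch,0),0);sat=np.median(np.max(ch,0)-np.min(ch,0),0)
    return o.ravel(),g,sat,gx,gy
E
python3 - <<'E'
from prof import *
F=np.array([.06,.07,.09]);u=np.array([-.5299,0,.848])
A=rk(*(F+u*.06));B=rk(*(F+u*.125))
F2=F*[1,-1,1];A2=rk(*(F2+u*.045));B2=rk(*(F2+u*.098))
s,p,r=cur();z=r.apply([0,0,1])
for n in ('scene','side'):
    im=cams.read_camera(n)
    for nm,a,b in(('long',A,B),('short',A2,B2),('cup',p+z*.05,p+z*.085)):
        o,g,sa,gx,gy=prof(n,im,a,b)
        print(n,nm,'px/mm toolx %.3f tooly %.3f'%(gx,gy));print(' '.join('%d:%d/%d'%(i,j,k) for i,j,k in zip(o,g,sa)))
E
```

```text
scene long px/mm toolx 0.292 tooly -0.200
-14:144/75 -13:144/75 -12:143/75 -11:144/75 -10:145/76 -9:145/75 -8:118/59 -7:66/26 -6:40/8 -5:42/8 -4:44/7 -3:46/7 -2:50/6 -1:54/6 0:58/5 1:62/4 2:66/4 3:69/3 4:70/3 5:70/5 6:70/7 7:71/8 8:74/8 9:74/8 10:75/8 11:75/8 12:75/8 13:75/7 14:76/7
scene short px/mm toolx 0.297 tooly -0.233
-14:89/4 -13:89/4 -12:91/4 -11:91/4 -10:90/4 -9:90/4 -8:84/4 -7:59/6 -6:42/7 -5:43/7 -4:45/7 -3:47/6 -2:50/6 -1:54/5 0:57/5 1:62/4 2:65/4 3:68/3 4:70/3 5:72/3 6:74/4 7:104/4 8:133/4 9:135/4 10:140/5 11:139/5 12:141/5 13:142/5 14:147/5
scene cup px/mm toolx -0.300 tooly 0.204
-14:141/76 -13:142/76 -12:141/76 -11:132/61 -10:110/18 -9:104/4 -8:106/4 -7:105/4 -6:104/4 -5:103/4 -4:101/3 -3:98/4 -2:94/4 -1:90/4 0:87/4 1:82/4 2:78/5 3:74/5 4:68/5 5:64/5 6:62/6 7:59/6 8:58/6 9:55/6 10:52/7 11:64/18 12:110/53 13:142/74 14:144/75
side long px/mm toolx 0.333 tooly 0.040
-14:173/79 -13:86/28 -12:86/57 -11:89/44 -10:162/7 -9:132/4 -8:40/4 -7:34/5 -6:39/4 -5:40/4 -4:40/4 -3:41/3 -2:43/3 -1:44/3 0:45/4 1:48/2 2:47/3 3:82/1 4:210/8 5:236/6 6:230/5 7:228/5 8:228/5 9:228/5 10:228/5 11:228/5 12:228/5 13:228/5 14:228/5
side short px/mm toolx 0.355 tooly 0.049
-14:60/4 -13:94/4 -12:101/4 -11:89/6 -10:74/6 -9:46/5 -8:38/4 -7:40/4 -6:41/4 -5:41/5 -4:42/5 -3:42/4 -2:43/3 -1:44/3 0:46/4 1:48/3 2:52/1 3:53/4 4:116/37 5:188/87 6:190/85 7:188/83 8:186/83 9:183/83 10:180/84 11:182/83 12:184/83 13:182/83 14:179/83
side cup px/mm toolx -0.355 tooly -0.043
-14:93/45 -13:90/45 -12:86/41 -11:88/25 -10:101/10 -9:111/2 -8:100/1 -7:93/2 -6:86/2 -5:79/2 -4:73/2 -3:67/2 -2:64/3 -1:62/3 0:61/3 1:60/3 2:59/3 3:56/4 4:54/4 5:53/4 6:53/4 7:53/4 8:53/4 9:53/4 10:52/3 11:46/1 12:53/12 13:141/69 14:195/89
```

```bash
python3 - <<'E'
from prof import *
F=np.array([.06,.07,.09]);u=np.array([-.5299,0,.848])
s,p,r=cur();z=r.apply([0,0,1]);M=P('wrist')
im=cams.read_camera('wrist');cv2.imwrite('pics/w2.png',im[...,::-1])
for y in(.07,-.07): print([np.round(proj(M,rk(*(F*[1,y/.07,1]+u*k)))) for k in (0,.05,.1,.13)])
print('cup axis',[np.round(proj(M,p+z*k)) for k in (-.03,.03,.09)])
E
```

```text
[array([319., 201.]), array([319., 211.]), array([319., 226.]), array([319., 237.])]
[array([461., 199.]), array([480., 210.]), array([506., 225.]), array([525., 235.])]
cup axis [array([323., 411.]), array([322., 311.]), array([321., 263.])]
```

View pics/w2.png

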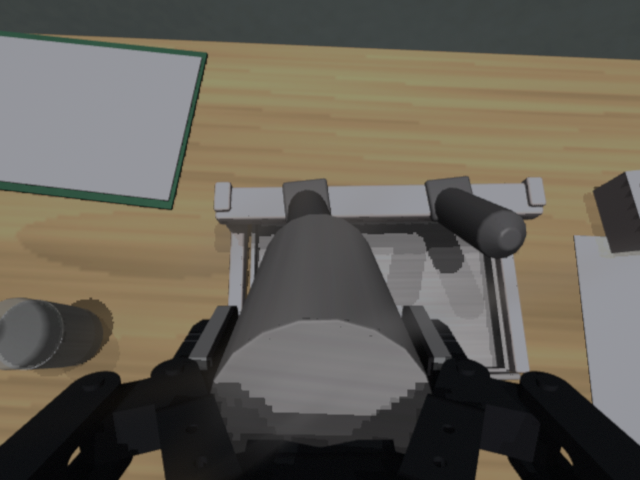

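The wrist view shows the cup axis running from (321,378) to (317,226), and the long peg near its foot centred at about (309,205). The cup therefore has to move about 6.5 mm in tool -y. The stereo profiles also ask for 5 mm in tool -x.

```bash
sed -i 's/^RK=.*;YAW/RK=np.array([.6521,.1078]);YAW/' h.py
python3 -m pendant '[{"wx":0,"wy":0,"wz":0,"tx":-5,"ty":-6.5,"tz":0,"jaw":160},{"wx":0,"wy":0,"wz":0,"tx":-5,"ty":-6.5,"tz":0,"jaw":160},{"wx":0,"wy":0,"wz":0,"tx":-5,"ty":-6.5,"tz":0,"jaw":160}]'
cat > cmp.py <<'E'
from prof import *
import sys
y=float(sys.argv[1]);L=float(sys.argv[2]);m=float(sys.argv[3])  # peg y, length, mouth dist from TCP
F=np.array([.06,y,.09]);u=np.array([-.5299,0,.848])
A=rk(*(F+u*.05));B=rk(*(F+u*(L-.02)))
s,p,r=cur();z=r.apply([0,0,1])
go(P_(.217,y),TH,'appr')
for n in ('scene','side'):
    im=cams.read_camera(n)
    for nm,a,b in(('peg',A,B),('cup',p+z*(m-.005),p+z*(m-.04))):
        o,g,sa,gx,gy=prof(n,im,a,b)
        print(n,nm,'px/mm toolx %.3f tooly %.3f'%(gx,gy));print(' '.join('%d:%d/%d'%(i,j,k) for i,j,k in zip(o,g,sa)))
w=cams.read_camera('wrist');g=cv2.cvtColor(w,cv2.COLOR_RGB2GRAY)
for row in (204,209,240,260,290): print('wrist row',row,[c for c in range(230,420) if abs(int(g[row,c+1])-int(g[row,c-1]))>25])
cv2.imwrite(f'pics/w_{s["t"]:.2f}.png',w[...,::-1])
E
python3 cmp.py .07 .145 .091
```

```text
t: 9.18
tcp_pos: [0.566, 0.1726, 0.3178]
tool_rot: [-0.007, 0.961, 0.026, 0.274]
force: [0.1, 0.1, -1.6]
grip_width: 0.0618
gripper_force: 44.3
appr t 9.18 tcp [0.566  0.1726 0.3178] txyz [-0.1 -0.3 22.5] w [ 0.2  0.2 -0.3] F [ 0.1  0.1 -1.6]
scene peg px/mm toolx 0.291 tooly -0.198
-14:145/76 -13:144/76 -12:145/75 -11:145/76 -10:145/75 -9:144/74 -8:116/59 -7:62/25 -6:40/9 -5:42/7 -4:44/7 -3:46/7 -2:49/6 -1:54/6 0:58/5 1:62/4 2:65/4 3:68/3 4:70/3 5:71/5 6:72/7 7:72/9 8:74/8 9:74/8 10:75/8 11:75/8 12:75/8 13:75/7 14:75/7
scene cup px/mm toolx 0.298 tooly -0.203
-14:143/75 -13:141/74 -12:105/50 -11:62/17 -10:52/7 -9:55/6 -8:58/6 -7:59/5 -6:62/5 -5:64/5 -4:68/5 -3:73/5 -2:78/5 -1:82/5 0:87/4 1:90/4 2:94/4 3:97/4 4:101/4 5:103/4 6:104/4 7:105/4 8:106/4 9:104/4 10:113/24 11:135/64 12:142/75 13:143/76 14:141/76
side peg px/mm toolx 0.332 tooly 0.038
-14:187/84 -13:196/85 -12:160/74 -11:83/28 -10:88/58 -9:90/39 -8:163/6 -7:104/4 -6:36/5 -5:36/5 -4:40/4 -3:40/4 -2:41/4 -1:42/3 0:43/3 1:44/3 2:46/3 3:50/2 4:47/3 5:99/2 6:223/8 7:235/5 8:229/5 9:229/5 10:228/5 11:228/5 12:228/5 13:228/5 14:228/5
side cup px/mm toolx 0.354 tooly 0.041
-14:192/84 -13:186/84 -12:97/38 -11:47/2 -10:50/2 -9:52/4 -8:53/4 -7:53/4 -6:53/4 -5:53/4 -4:53/4 -3:57/3 -2:59/3 -1:61/3 0:61/3 1:63/3 2:64/3 3:68/3 4:73/3 5:80/3 6:87/2 7:94/2 8:101/1 9:109/2 10:91/5 11:69/7 12:69/11 13:74/20 14:84/35
wrist row 204 [235, 237, 238, 239, 291, 292, 296, 337, 338, 339]
wrist row 209 [292, 293, 296, 338, 339, 340]
wrist row 240 [237, 248, 249, 250, 253, 254, 260, 261, 262, 264, 265, 270, 271, 366]
wrist row 260 [236, 248, 249, 250, 253, 254, 256, 257, 260, 261, 262, 375, 376]
wrist row 290 [235, 247, 248, 249, 388, 389, 390]
```

The residual offset is now about 1 mm, so I slide down.

```bash
python3 -m pendant '[{"wx":0,"wy":0,"wz":0,"tx":0,"ty":-1,"tz":15,"jaw":160},{"wx":0,"wy":0,"wz":0,"tx":0,"ty":-1,"tz":30,"jaw":160},{"wx":0,"wy":0,"wz":0,"tx":0,"ty":-1,"tz":45,"jaw":160},{"wx":0,"wy":0,"wz":0,"tx":0,"ty":-1,"tz":60,"jaw":160}]'
python3 -m pendant '[{"wx":0,"wy":0,"wz":0,"tx":0,"ty":0,"tz":15,"jaw":160},{"wx":0,"wy":0,"wz":0,"tx":0,"ty":0,"tz":30,"jaw":160},{"wx":0,"wy":0,"wz":0,"tx":0,"ty":0,"tz":45,"jaw":160},{"wx":0,"wy":0,"wz":0,"tx":0,"ty":0,"tz":60,"jaw":160}]'
python3 cmp.py .07 .08 .091 | grep -v scene\ peg; python3 -c "
from hang import *
go(P_(.087,.07),TH,'seat')"
```

```text
t: 9.82
tcp_pos: [0.5981, 0.1749, 0.2652]
tool_rot: [-0.007, 0.962, 0.025, 0.273]
force: [0.5, 0.1, -1.6]
grip_width: 0.0614
gripper_force: 44.3
t: 10.32
tcp_pos: [0.6297, 0.1768, 0.2148]
tool_rot: [-0.007, 0.962, 0.026, 0.273]
force: [0.7, -0.4, -1.9]
grip_width: 0.0611
gripper_force: 44.3
appr t 10.32 tcp [0.6297 0.1768 0.2148] txyz [ -0.2   0.6 -98.6] w [ 0.2  0.2 -0.3] F [ 0.7 -0.4 -1.9]
-14:150/77 -13:150/77 -12:139/69 -11:101/43 -10:68/17 -9:57/5 -8:59/5 -7:61/5 -6:63/5 -5:66/4 -4:70/5 -3:74/4 -2:79/4 -1:83/4 0:89/3 1:93/4 2:96/4 3:100/3 4:103/4 5:104/4 6:105/5 7:107/5 8:109/8 9:111/25 10:91/33 11:81/40 12:83/41 13:85/43 14:95/47
scene cup px/mm toolx 0.290 tooly -0.198
-14:143/75 -13:142/74 -12:124/62 -11:81/30 -10:53/7 -9:54/6 -8:57/5 -7:59/5 -6:62/4 -5:64/4 -4:68/5 -3:73/4 -2:78/4 -1:82/4 0:87/4 1:91/4 2:95/4 3:99/4 4:102/3 5:104/4 6:105/4 7:106/4 8:106/4 9:104/4 10:90/5 11:77/7 12:74/8 13:75/7 14:75/8
side peg px/mm toolx 0.326 tooly 0.037
-14:189/85 -13:191/87 -12:124/50 -11:54/7 -10:50/1 -9:55/3 -8:55/4 -7:55/4 -6:55/4 -5:56/4 -4:57/3 -3:60/3 -2:62/4 -1:64/3 0:64/3 1:66/3 2:69/3 3:77/2 4:82/3 5:90/2 6:96/3 7:97/3 8:143/1 9:234/7 10:233/5 11:230/5 12:229/5 13:229/5 14:229/5
side cup px/mm toolx 0.330 tooly 0.038
-14:189/86 -13:194/86 -12:126/51 -11:54/6 -10:50/2 -9:54/4 -8:54/4 -7:55/4 -6:55/4 -5:56/4 -4:56/4 -3:59/4 -2:62/4 -1:63/3 0:63/3 1:66/3 2:68/3 3:73/2 4:80/3 5:87/2 6:94/2 7:97/3 8:119/1 9:213/7 10:235/6 11:230/5 12:229/5 13:229/5 14:229/5
wrist row 204 [276, 277, 341, 342]
wrist row 209 [276, 277, 278, 342, 343]
wrist row 240 [270, 271, 272, 365, 366, 367]
wrist row 260 []
wrist row 290 [233, 234, 235, 239, 240, 241, 246, 247, 249, 250, 388, 389, 390]
seat t 10.47 tcp [0.6291 0.1763 0.2145] txyz [ 1.1 -0.4 31.4] w [ 0.3  0.3 -0.3] F [-0.8  0.4 -1.4]
```

```bash
python3 -m pendant '[{"wx":0,"wy":0,"wz":0,"tx":0,"ty":0,"tz":10,"jaw":160},{"wx":0,"wy":0,"wz":0,"tx":0,"ty":0,"tz":18,"jaw":160},{"wx":0,"wy":0,"wz":0,"tx":0,"ty":0,"tz":24,"jaw":160},{"wx":0,"wy":0,"wz":0,"tx":0,"ty":0,"tz":24,"jaw":160}]'
python3 -m pendant '[{"wx":0,"wy":0,"wz":0,"tx":0,"ty":0,"tz":2,"jaw":160},{"wx":0,"wy":0,"wz":0,"tx":0,"ty":0,"tz":4,"jaw":160},{"wx":0,"wy":0,"wz":0,"tx":0,"ty":0,"tz":4,"jaw":160}]';python3 -c "
from hang import *
go(P_(.087,.07),TH,'seat')"
```

```text
t: 10.98
tcp_pos: [0.6417, 0.1772, 0.1946]
tool_rot: [-0.007, 0.962, 0.025, 0.273]
force: [-0.1, -0.7, -1.4]
grip_width: 0.061
gripper_force: 44.3
t: 11.35
tcp_pos: [0.6438, 0.1775, 0.1918]
tool_rot: [-0.007, 0.962, 0.026, 0.273]
force: [-0.2, -0.2, -1.0]
grip_width: 0.0613
gripper_force: 44.3
seat t 11.35 tcp [0.6438 0.1775 0.1918] txyz [0.4 0.  4.3] w [ 0.2  0.3 -0.3] F [-0.2 -0.2 -1. ]
```

```bash
python3 -m pendant '[{"wx":0,"wy":0,"wz":0,"tx":0,"ty":0,"tz":1.5,"jaw":160},{"wx":0,"wy":0,"wz":0,"tx":0,"ty":0,"tz":3,"jaw":160},{"wx":0,"wy":0,"wz":0,"tx":0,"ty":0,"tz":3,"jaw":160}]';python3 -m pendant '[{"wx":0,"wy":0,"wz":0,"tx":0,"ty":0,"tz":1.5,"jaw":160},{"wx":0,"wy":0,"wz":0,"tx":0,"ty":0,"tz":1.5,"jaw":160}]'
```

```text
t: 11.72
tcp_pos: [0.6449, 0.1777, 0.1912]
tool_rot: [-0.007, 0.961, 0.026, 0.274]
force: [-16.3, -0.2, 9.5]
grip_width: 0.0615
gripper_force: 45.6
t: 11.98
tcp_pos: [0.6451, 0.1776, 0.1911]
tool_rot: [-0.008, 0.961, 0.025, 0.275]
force: [-29.1, -0.6, 18.3]
grip_width: 0.0611
gripper_force: 46.6
```

```bash
python3 -m pendant '[{"wx":0,"wy":0,"wz":0,"tx":0,"ty":0,"tz":-2,"jaw":160},{"wx":0,"wy":0,"wz":0,"tx":-3,"ty":0,"tz":-2,"jaw":160},{"wx":0,"wy":0,"wz":0,"tx":-6,"ty":0,"tz":-2,"jaw":160},{"wx":0,"wy":0,"wz":0,"tx":-6,"ty":0,"tz":-2,"jaw":160}]';python3 -c "
from hang import *
go(P_(.087,.07),TH,'seat')"
```

```text
t: 12.48
tcp_pos: [0.6415, 0.1785, 0.1893]
tool_rot: [-0.008, 0.961, 0.026, 0.276]
force: [-2.7, 0.5, 7.4]
grip_width: 0.0615
gripper_force: 44.9
seat t 12.47 tcp [0.6415 0.1785 0.1893] txyz [3.7 1.2 3.5] w [ 0.1 -0.  -0.3] F [-2.7  0.5  7.4]
```

Contact is light, about 8 N along the peg. I let go and back out along the peg axis.

```bash
python3 -m pendant '[{"wx":0,"wy":0,"wz":0,"tx":0,"ty":0,"tz":0,"jaw":80},{"wx":0,"wy":0,"wz":0,"tx":0,"ty":0,"tz":0,"jaw":40},{"wx":0,"wy":0,"wz":0,"tx":0,"ty":0,"tz":0,"jaw":0},{"wx":0,"wy":0,"wz":0,"tx":0,"ty":0,"tz":0,"jaw":0},{"wx":0,"wy":0,"wz":0,"tx":0,"ty":0,"tz":-15,"jaw":0},{"wx":0,"wy":0,"wz":0,"tx":0,"ty":0,"tz":-40,"jaw":0},{"wx":0,"wy":0,"wz":0,"tx":0,"ty":0,"tz":-90,"jaw":0},{"wx":0,"wy":0,"wz":0,"tx":0,"ty":0,"tz":-140,"jaw":0}]'
python3 - <<'E'
from hang import *
a=cams.read_camera('scene');b=cams.read_camera('side')
c=np.hstack([a[130:310,290:430],b[130:310,220:360]])[...,::-1]
cv2.imwrite('pics/hung1.png',cv2.resize(c,None,fx=2.8,fy=2.8,interpolation=cv2.INTER_CUBIC))
go([.446,-.25,.30],tool(0,0),'over short')
go([.446,-.306,.07],tool(0,0),'short')
E
```

```text
t: 13.48
tcp_pos: [0.5652, 0.1734, 0.3075]
tool_rot: [-0.007, 0.962, 0.026, 0.273]
force: [1.3, -0.1, 1.9]
grip_width: 0.0853
gripper_force: 0.0
over short t 13.57 tcp [0.5663 0.1748 0.3137] txyz [-127.3  417.5  -67.3] w [ -1.2 -32.3   3. ] F [0.8 1.3 0.8]
short t 13.57 tcp [0.5663 0.1748 0.3137] txyz [-252.7  474.8  125.1] w [ -1.2 -32.3   3. ] F [0.8 1.3 0.8]
```

View pics/hung1.png

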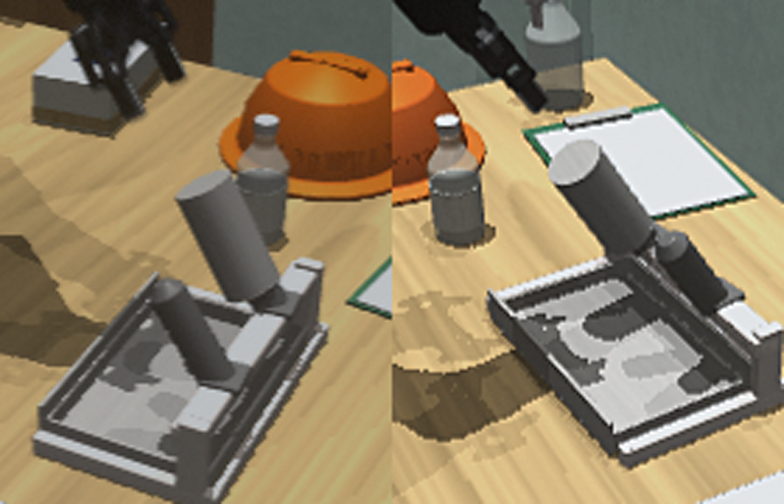

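The tall cup hangs on the long peg, with its closed end at crop (205,190) and its mouth at (255,290). Next is the short cup.

```bash
python3 -m pendant '[{"wx":0,"wy":-6,"wz":0,"tx":-18,"ty":50,"tz":-25,"jaw":0},{"wx":0,"wy":-14,"wz":0,"tx":-36,"ty":105,"tz":-40,"jaw":0},{"wx":0,"wy":-22,"wz":1,"tx":-54,"ty":160,"tz":-50,"jaw":0},{"wx":-1,"wy":-28,"wz":2,"tx":-72,"ty":215,"tz":-60,"jaw":0},{"wx":-1.2,"wy":-32.3,"wz":3,"tx":-90,"ty":270,"tz":-67,"jaw":0},{"wx":-1.2,"wy":-32.3,"wz":3,"tx":-108,"ty":325,"tz":-67,"jaw":0},{"wx":-1.2,"wy":-32.3,"wz":3,"tx":-120,"ty":375,"tz":-67,"jaw":0},{"wx":-1.2,"wy":-32.3,"wz":3,"tx":-127,"ty":410,"tz":-67,"jaw":0}]'
python3 - <<'E'
from hang import *
M=P('wrist');im=cams.read_camera('wrist');cv2.imwrite('pics/w3.png',im[...,::-1])
u=proj(M,[.446,-.306,.094]);r=np.linalg.norm(proj(M,[.446,-.275,.094])-u);print(u,r)
g=cv2.medianBlur(cv2.cvtColor(im,cv2.COLOR_RGB2GRAY),5)
c=cv2.HoughCircles(g,cv2.HOUGH_GRADIENT,1.2,60,param1=80,param2=22,minRadius=int(r*.8),maxRadius=int(r*1.2));print(c)
if c is not None:
    for q in c[0][:3]: print(q,ray('wrist',q[:2],.094,M))
go([.446,-.306,.20],tool(0,0),'above');go([.446,-.306,.064],tool(0,0),'short')
E
```

```text
t: 14.58
tcp_pos: [0.4442, -0.2449, 0.2961]
tool_rot: [0.003, 1.0, -0.001, -0.005]
force: [0.0, 0.1, -0.1]
grip_width: 0.0853
gripper_force: 0.0
[394.20254559 212.26958855] 37.91326365571001
[[[468.6     360.6      31.8    ]
  [399.00003 219.00002  42.96   ]
  [521.4     414.6      37.32   ]]]
[468.6 360.6  31.8] [ 0.30583565 -0.3821625 ]
[399.00003 219.00002  42.96   ] [ 0.44033222 -0.31024687]
[521.4  414.6   37.32] [ 0.24524847 -0.43996345]
above t 14.62 tcp [ 0.4437 -0.2474  0.2955] txyz [ 3.6 58.  95.8] w [ 0.4  0.6 -0.2] F [-0.6 -2.9  1.1]
short t 14.62 tcp [ 0.4437 -0.2474  0.2955] txyz [  5.1  57.1 231.8] w [ 0.4  0.6 -0.2] F [-0.6 -2.9  1.1]
```

```bash
python3 -m pendant '[{"wx":0.4,"wy":0.6,"wz":0,"tx":3,"ty":30,"tz":30,"jaw":0},{"wx":0.4,"wy":0.6,"wz":0,"tx":3,"ty":58,"tz":70,"jaw":0},{"wx":0.4,"wy":0.6,"wz":0,"tx":3,"ty":58,"tz":115,"jaw":0},{"wx":0.4,"wy":0.6,"wz":0,"tx":3,"ty":58,"tz":125,"jaw":0},{"wx":0.4,"wy":0.6,"wz":0,"tx":3,"ty":58,"tz":125,"jaw":0}]'
python3 - <<'E'
from hang import *
M=P('wrist');im=cams.read_camera('wrist');cv2.imwrite('pics/w4.png',im[...,::-1])
u=proj(M,[.446,-.306,.094]);r=np.linalg.norm(proj(M,[.446,-.275,.094])-u);print(u,r)
x0,y0=int(u[0]-1.6*r),int(u[1]-1.6*r);c=im[max(y0,0):int(u[1]+1.6*r),x0:int(u[0]+1.6*r)]
print(c.shape,[x0,y0]);cv2.imwrite('pics/w4c.png',c[...,::-1])
go([.446,-.306,.064],tool(0,0),'short')
E
```

```text
t: 15.25
tcp_pos: [0.4472, -0.3022, 0.1723]
tool_rot: [-0.0, 1.0, -0.001, 0.001]
force: [-0.7, 0.1, 0.6]
grip_width: 0.0852
gripper_force: 0.0
[328.51373173 272.21907259] 58.827066208855136
(188, 188, 3) [234, 178]
short t 15.3 tcp [ 0.4478 -0.3024  0.1733] txyz [ -2.2   3.5 109.3] w [ 0.  -0.2 -0.1] F [ 0.6 -0.3  0.5]
```

View pics/w4.png

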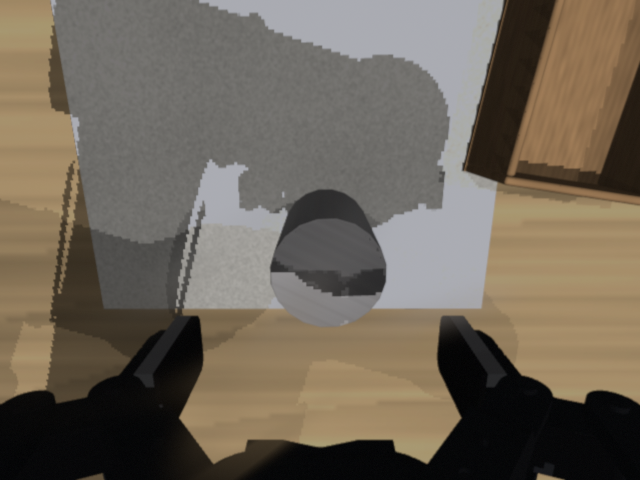

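The cup's rim is centred at (328,272), where it was expected, so the grasp target holds.

```bash
python3 -m pendant '[{"wx":0,"wy":0,"wz":0,"tx":-2,"ty":3.5,"tz":30,"jaw":0},{"wx":0,"wy":0,"wz":0,"tx":-2,"ty":3.5,"tz":65,"jaw":0},{"wx":0,"wy":0,"wz":0,"tx":-2,"ty":3.5,"tz":95,"jaw":0},{"wx":0,"wy":0,"wz":0,"tx":-2,"ty":3.5,"tz":109,"jaw":0},{"wx":0,"wy":0,"wz":0,"tx":-2,"ty":3.5,"tz":109,"jaw":0},{"wx":0,"wy":0,"wz":0,"tx":-2,"ty":3.5,"tz":109,"jaw":120},{"wx":0,"wy":0,"wz":0,"tx":-2,"ty":3.5,"tz":109,"jaw":160},{"wx":0,"wy":0,"wz":0,"tx":-2,"ty":3.5,"tz":109,"jaw":160}]' 40
python3 -m pendant '[{"wx":0,"wy":0,"wz":0,"tx":0,"ty":0,"tz":0,"jaw":160},{"wx":0,"wy":0,"wz":0,"tx":0,"ty":0,"tz":0,"jaw":160},{"wx":0,"wy":0,"wz":0,"tx":0,"ty":0,"tz":0,"jaw":160}]' 40
python3 - <<'E'
from hang import *
print(np.round(ctrl.read_state()['joints'],3))
go([.48,-.13,.31],TH,'mid');go(P_(.20,-.07,0,.017),TH,'pre')
E
```

```text
t: 16.3
tcp_pos: [0.4461, -0.3063, 0.0642]
tool_rot: [0.0, 1.0, -0.001, 0.002]
force: [-1.2, 1.1, 5.5]
grip_width: 0.0616
gripper_force: 43.0
t: 16.68
tcp_pos: [0.4461, -0.3063, 0.0642]
tool_rot: [0.0, 1.0, -0.001, 0.002]
force: [-1.1, 0.7, 6.6]
grip_width: 0.0619
gripper_force: 43.0
[-0.313  0.37  -0.238 -0.    -0.958  1.882]
mid t 16.68 tcp [ 0.4461 -0.3063  0.0642] txyz [  34.6 -176.1 -245.8] w [ 1.  31.8 -3.4] F [-1.1  0.7  6.6]
pre t 16.68 tcp [ 0.4461 -0.3063  0.0642] txyz [ 155.5 -341.  -209.5] w [ 1.  31.8 -3.4] F [-1.1  0.7  6.6]
```

```bash
python3 -m pendant '[{"wx":0,"wy":0,"wz":0,"tx":0,"ty":0,"tz":-45,"jaw":160},{"wx":0,"wy":0,"wz":0,"tx":0,"ty":-5,"tz":-95,"jaw":160},{"wx":0,"wy":6,"wz":0,"tx":5,"ty":-25,"tz":-145,"jaw":160},{"wx":0,"wy":13,"wz":0,"tx":12,"ty":-55,"tz":-190,"jaw":160},{"wx":0,"wy":20,"wz":0,"tx":20,"ty":-90,"tz":-225,"jaw":160},{"wx":0,"wy":26,"wz":-1,"tx":28,"ty":-130,"tz":-245,"jaw":160},{"wx":1,"wy":31.8,"wz":-3.4,"tx":35,"ty":-176,"tz":-245,"jaw":160},{"wx":1,"wy":31.8,"wz":-3.4,"tx":50,"ty":-215,"tz":-245,"jaw":160}]'
python3 - <<'E'
from hang import *
print(np.round(ctrl.read_state()['joints'],3))
go(P_(.20,-.07,0,.017),TH,'pre')
E
```

```text
t: 17.68
tcp_pos: [0.4934, -0.0901, 0.3083]
tool_rot: [-0.009, 0.961, 0.028, 0.276]
force: [1.9, -0.7, -0.5]
grip_width: 0.0619
gripper_force: 44.2
[ 0.173 -0.203 -0.388  0.079 -0.831  1.418]
pre t 17.68 tcp [ 0.4934 -0.0901  0.3083] txyz [  79.1 -118.1   90.4] w [-0.1 -0.1 -0.2] F [ 1.9 -0.7 -0.5]
```

```bash
python3 -m pendant '[{"wx":0,"wy":0,"wz":0,"tx":15,"ty":-45,"tz":5,"jaw":160},{"wx":0,"wy":0,"wz":0,"tx":40,"ty":-90,"tz":25,"jaw":160},{"wx":0,"wy":0,"wz":0,"tx":65,"ty":-115,"tz":55,"jaw":160},{"wx":0,"wy":0,"wz":0,"tx":79,"ty":-118,"tz":80,"jaw":160},{"wx":0,"wy":0,"wz":0,"tx":79,"ty":-118,"tz":88,"jaw":160},{"wx":0,"wy":0,"wz":0,"tx":79,"ty":-118,"tz":88,"jaw":160}]'
python3 cmp.py -.07 .115 .064; python3 -c "
from hang import *
go(P_(.20,-.07,0,.017),TH,'pre')"; cp $(ls -t pics/w_*.png|head -1) pics/w5.png
```

```text
t: 18.42
tcp_pos: [0.6011, 0.033, 0.274]
tool_rot: [-0.008, 0.961, 0.028, 0.274]
force: [0.5, -0.5, -0.4]
grip_width: 0.0617
gripper_force: 44.2
appr t 18.43 tcp [0.6011 0.033  0.274 ] txyz [  0.2  -1.6 -28.8] w [ 0.   0.2 -0.1] F [ 0.5 -0.5 -0.4]
scene peg px/mm toolx 0.296 tooly -0.231
-14:155/4 -13:156/4 -12:162/4 -11:167/4 -10:168/4 -9:166/4 -8:134/4 -7:70/5 -6:42/6 -5:44/6 -4:45/5 -3:48/5 -2:51/5 -1:55/5 0:59/4 1:63/4 2:66/4 3:69/3 4:71/3 5:72/3 6:78/3 7:113/4 8:113/5 9:110/5 10:122/4 11:118/5 12:121/5 13:147/6 14:151/6
scene cup px/mm toolx 0.303 tooly -0.237
-14:153/78 -13:137/68 -12:87/36 -11:55/10 -10:55/7 -9:58/7 -8:60/7 -7:62/7 -6:64/6 -5:68/6 -4:72/6 -3:77/6 -2:82/5 -1:86/5 0:91/4 1:94/4 2:97/4 3:101/4 4:103/4 5:105/4 6:107/4 7:108/4 8:109/4 9:108/4 10:105/4 11:116/29 12:142/67 13:149/77 14:149/77
side peg px/mm toolx 0.355 tooly 0.047
-14:51/4 -13:50/4 -12:69/4 -11:102/4 -10:104/4 -9:82/6 -8:74/6 -7:45/4 -6:37/4 -5:39/4 -4:40/4 -3:40/4 -2:41/4 -1:42/4 0:43/3 1:44/3 2:45/4 3:47/3 4:51/1 5:53/4 6:112/35 7:190/88 8:192/85 9:188/83 10:186/84 11:182/84 12:180/84 13:184/84 14:184/84
side cup px/mm toolx 0.378 tooly 0.051
-14:55/4 -13:55/4 -12:51/4 -11:51/4 -10:52/4 -9:53/4 -8:53/4 -7:54/4 -6:55/4 -5:55/4 -4:56/3 -3:56/3 -2:55/3 -1:47/3 0:30/4 1:27/4 2:29/4 3:28/4 4:27/4 5:40/2 6:65/2 7:85/2 8:93/2 9:98/3 10:99/2 11:150/2 12:231/8 13:233/5 14:230/5
wrist row 204 [286, 287, 295, 296, 332, 333, 338, 339, 340, 400, 401, 402, 403, 419]
wrist row 209 [286, 287, 288, 293, 294, 335, 336, 339, 340, 400, 401, 403, 404]
wrist row 240 [375, 376, 379, 380, 391, 392, 401, 402, 403, 405]
wrist row 260 [260, 261, 262, 377, 378, 379, 381, 385, 386, 388, 389, 390, 403, 404]
wrist row 290 [247, 248, 249, 390, 391, 392, 405, 406]
pre t 18.57 tcp [0.6013 0.0331 0.2757] txyz [-0.7 -1.6  1.6] w [-0.   0.  -0.1] F [ 0.   0.3 -0.7]
```

View pics/w5.png

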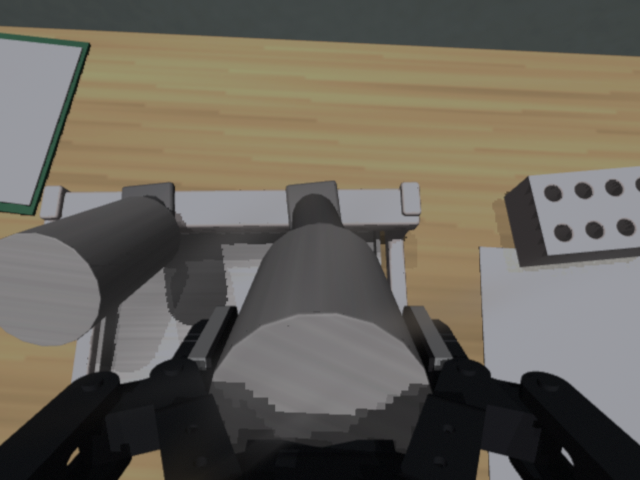

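The wrist view shows the short peg centred at about (314,206) and the cup axis at x≈319. I apply a small correction of tx -1, ty -2.5 and then slide down.

```bash
python3 -m pendant '[{"wx":0,"wy":0,"wz":0,"tx":-1,"ty":-2.5,"tz":10,"jaw":160},{"wx":0,"wy":0,"wz":0,"tx":-1,"ty":-2.5,"tz":22,"jaw":160},{"wx":0,"wy":0,"wz":0,"tx":-1,"ty":-2.5,"tz":35,"jaw":160},{"wx":0,"wy":0,"wz":0,"tx":-1,"ty":-2.5,"tz":48,"jaw":160},{"wx":0,"wy":0,"wz":0,"tx":-1,"ty":-2.5,"tz":60,"jaw":160},{"wx":0,"wy":0,"wz":0,"tx":-1,"ty":-2.5,"tz":60,"jaw":160}]'
python3 -m pendant '[{"wx":0,"wy":0,"wz":0,"tx":0,"ty":0,"tz":15,"jaw":160},{"wx":0,"wy":0,"wz":0,"tx":0,"ty":0,"tz":30,"jaw":160},{"wx":0,"wy":0,"wz":0,"tx":0,"ty":0,"tz":43,"jaw":160},{"wx":0,"wy":0,"wz":0,"tx":0,"ty":0,"tz":52,"jaw":160},{"wx":0,"wy":0,"wz":0,"tx":0,"ty":0,"tz":52,"jaw":160}]'
python3 -m pendant '[{"wx":0,"wy":0,"wz":0,"tx":0,"ty":0,"tz":3,"jaw":160},{"wx":0,"wy":0,"wz":0,"tx":0,"ty":0,"tz":6,"jaw":160},{"wx":0,"wy":0,"wz":0,"tx":0,"ty":0,"tz":6,"jaw":160}]'; python3 -c "
from hang import *
go(P_(.072,-.07,0,.017),TH,'seat')"
```

```text
t: 19.32
tcp_pos: [0.6322, 0.0376, 0.2214]
tool_rot: [-0.008, 0.961, 0.028, 0.273]
force: [-0.6, -0.5, -1.0]
grip_width: 0.0618
gripper_force: 44.2
t: 19.95
tcp_pos: [0.6596, 0.0393, 0.1778]
tool_rot: [-0.008, 0.961, 0.028, 0.274]
force: [-0.3, -0.4, -1.0]
grip_width: 0.0614
gripper_force: 44.2
t: 20.32
tcp_pos: [0.6628, 0.0397, 0.1738]
tool_rot: [-0.009, 0.961, 0.028, 0.274]
force: [0.1, 0.5, -0.8]
grip_width: 0.0615
gripper_force: 44.2
seat t 20.32 tcp [0.6628 0.0397 0.1738] txyz [ 0.9  1.3 10.4] w [-0.   0.1 -0.1] F [ 0.1  0.5 -0.8]
```

```bash
python3 -m pendant '[{"wx":0,"wy":0,"wz":0,"tx":0,"ty":0,"tz":2,"jaw":160},{"wx":0,"wy":0,"wz":0,"tx":0,"ty":0,"tz":4,"jaw":160},{"wx":0,"wy":0,"wz":0,"tx":0,"ty":0,"tz":4,"jaw":160}]'; python3 -m pendant '[{"wx":0,"wy":0,"wz":0,"tx":0,"ty":0,"tz":1.5,"jaw":160},{"wx":0,"wy":0,"wz":0,"tx":0,"ty":0,"tz":3,"jaw":160},{"wx":0,"wy":0,"wz":0,"tx":0,"ty":0,"tz":3,"jaw":160}]'; python3 -c "
from hang import *
go(P_(.072,-.07,0,.017),TH,'seat')"
```

```text
t: 20.7
tcp_pos: [0.6649, 0.0397, 0.1702]
tool_rot: [-0.009, 0.961, 0.028, 0.274]
force: [-0.2, -0.4, -1.4]
grip_width: 0.0616
gripper_force: 44.2
t: 21.08
tcp_pos: [0.6665, 0.0398, 0.1677]
tool_rot: [-0.009, 0.961, 0.028, 0.274]
force: [-0.5, -0.5, -1.0]
grip_width: 0.0615
gripper_force: 44.2
seat t 21.07 tcp [0.6665 0.0398 0.1677] txyz [1.  1.3 3.2] w [-0.   0.1 -0.1] F [-0.5 -0.5 -1. ]
```

```bash
python3 -m pendant '[{"wx":0,"wy":0,"wz":0,"tx":0,"ty":0,"tz":1,"jaw":160},{"wx":0,"wy":0,"wz":0,"tx":0,"ty":0,"tz":2.5,"jaw":160},{"wx":0,"wy":0,"wz":0,"tx":0,"ty":0,"tz":2.5,"jaw":160}]'; python3 -m pendant '[{"wx":0,"wy":0,"wz":0,"tx":0,"ty":0,"tz":1,"jaw":160},{"wx":0,"wy":0,"wz":0,"tx":0,"ty":0,"tz":1,"jaw":160}]'
```

```text
t: 21.45
tcp_pos: [0.6678, 0.04, 0.1662]
tool_rot: [-0.009, 0.961, 0.028, 0.275]
force: [-3.7, -0.6, 1.8]
grip_width: 0.0621
gripper_force: 44.6
t: 21.7
tcp_pos: [0.668, 0.04, 0.1661]
tool_rot: [-0.009, 0.961, 0.028, 0.275]
force: [-12.0, 0.7, 7.7]
grip_width: 0.0617
gripper_force: 45.3
```

Floor contact at the predicted seat. I ease off, set the wall towards the peg and let go.

```bash
python3 -m pendant '[{"wx":0,"wy":0,"wz":0,"tx":-2,"ty":0,"tz":-0.5,"jaw":160},{"wx":0,"wy":0,"wz":0,"tx":-4,"ty":0,"tz":-0.5,"jaw":160},{"wx":0,"wy":0,"wz":0,"tx":-6,"ty":0,"tz":-0.5,"jaw":160},{"wx":0,"wy":0,"wz":0,"tx":-6,"ty":0,"tz":-0.5,"jaw":160}]'
```

```text
t: 22.2
tcp_pos: [0.6643, 0.0403, 0.164]
tool_rot: [-0.009, 0.961, 0.028, 0.276]
force: [-1.1, 0.2, 6.1]
grip_width: 0.0615
gripper_force: 44.7
```

```bash
python3 -m pendant '[{"wx":0,"wy":0,"wz":0,"tx":0,"ty":0,"tz":0,"jaw":80},{"wx":0,"wy":0,"wz":0,"tx":0,"ty":0,"tz":0,"jaw":40},{"wx":0,"wy":0,"wz":0,"tx":0,"ty":0,"tz":0,"jaw":0},{"wx":0,"wy":0,"wz":0,"tx":0,"ty":0,"tz":0,"jaw":0},{"wx":0,"wy":0,"wz":0,"tx":0,"ty":0,"tz":-15,"jaw":0},{"wx":0,"wy":0,"wz":0,"tx":0,"ty":0,"tz":-40,"jaw":0},{"wx":0,"wy":0,"wz":0,"tx":0,"ty":0,"tz":-90,"jaw":0},{"wx":0,"wy":0,"wz":0,"tx":0,"ty":0,"tz":-140,"jaw":0}]'
python3 -m pendant '[{"wx":0,"wy":0,"wz":0,"tx":-40,"ty":0,"tz":-30,"jaw":0},{"wx":0,"wy":0,"wz":0,"tx":-40,"ty":0,"tz":-30,"jaw":0},{"wx":0,"wy":0,"wz":0,"tx":-40,"ty":0,"tz":-30,"jaw":0}]'
python3 - <<'E'
from hang import *
a=cams.read_camera('scene');b=cams.read_camera('side')
c=np.hstack([a[130:310,280:420],b[130:310,220:360]])[...,::-1]
cv2.imwrite('pics/hung2.png',cv2.resize(c,None,fx=2.8,fy=2.8,interpolation=cv2.INTER_CUBIC))
E
```

```text
t: 23.2
tcp_pos: [0.5879, 0.0352, 0.2829]
tool_rot: [-0.009, 0.961, 0.028, 0.274]
force: [0.9, 1.3, 0.6]
grip_width: 0.0854
gripper_force: 0.0
t: 23.58
tcp_pos: [0.5393, 0.0325, 0.2864]
tool_rot: [-0.009, 0.961, 0.028, 0.275]
force: [1.0, 0.7, -0.2]
grip_width: 0.0856
gripper_force: 0.0
```

View pics/hung2.png

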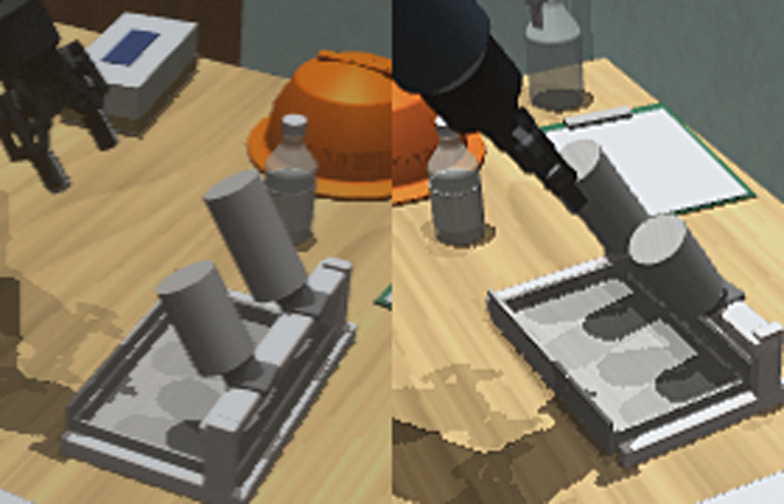

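Both cups hang on their pegs, the tall one at crop (255,240) and the short one at (208,320). The tray is home and the gripper is clear, so I hand in.

```bash
python3 -c "
from plant import order
print(order.hand_in())"
```

```text
the job is handed in; nothing more can be done
None
```

I pushed the tray fully home first, then hung the tall cup on the long peg and the short cup on the short peg, each seated on its tip and let go, and handed the job in at about 24 s with the bystanders untouched.

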